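Open the touch-latch slide case

ROBOT

A 7-joint arm with a two-finger parallel gripper is mounted at the origin on the work surface. World frame = base frame: x ahead of the robot, y to its left, z up, the work surface at z = 0. Lengths are in mm, angles in rad, forces in N, time in s.
With the tool pointing down it reaches from about 400 to 875 mm from the base axis. Payload 4.4 kg.
Tool frame: the origin (TCP) lies midway between the tips of the shut fingers; the grasp point (between the pads) lies 19 mm behind it; z points along the fingers, y is the line along which they close (so a half turn about z gives the same grasp; the last joint's range is limited). The gripper opens to 85 mm and grips with 20 to 120 N. Pads are 22 mm wide; open, the fingers measure 114 mm over their backs; the gripper's body (76 mm by 85 mm) begins 54 mm behind the grasp point. The pads swing forward as they close: fully open they stand 13 mm farther back than shut.
Start: joints at [-0.066, 0.628, 0.038, 1.517, -0.027, 0.996, -0.02], TCP at [650.014, 0.027, 231.313] pointing down, gripper open.
Joint ranges: [-3.06, 3.06], [-0.37, 2.12], [-1.25, 1.32], [0.18, 2.47], [-1.1, 4.24], [0.23, 1.98], [-2.94, 2.94]. Speed limits (rad/s): [2.57, 2.57, 3.14, 3.14, 3.14, 3.14, 3.14].

INTERFACE

Orientations are given as [roll, pitch, yaw] about the fixed x, y, z axes, in that order (R = Rz(yaw) Ry(pitch) Rx(roll)).
In Python, from cell import read_state, get_image, finish_job gives the robot as it stands.
- The arm moves only by the tool send_rows, never from a script. Its argument "series" is a list of rows, each an object of numbers: "ax", "ay", "az": the turn, a rotation vector about the tool's x, y, z in rad; "dx", "dy", "dz": the shift along the tool's x, y, z in cm; "hand": the closure, from 0 (fully open) to 1 (shut). In form: [{"ax": .., "ay": .., "az": .., "dx": .., "dy": .., "dz": .., "hand": ..}, ...]. A call has 1 to 10 rows; each row is the pose to reach, as a shift and turn from the pose commanded when the call began, along the tool's axes at that moment; what a row does not reach only later rows make up. A row lasts 1/10 s, in which the tool goes at most 50 mm and 8.59 degrees, less where a joint would pass 70% of its speed; a pose out of reach is approached as far as the arm can. A call with a gripper value outside its range is refused whole. The fingers move at their own pace and stop on an object; the grip force is fixed at half the most. Time passes only in rows, so rows that repeat a pose let the fingers close. It gives the time, the measured TCP pose, the force, the opening and the grip force at its end, in the units of the state.
- read_state(): the state, without advancing time (a new reading comes with each control period).
- get_image(name): name is "scene" or "side" or "wrist"; returns a dict with "pixels" (480x640x3 uint8, red, green, blue), "mtx" (3x3 intrinsics, pixels), "R" (3x3) and "t" (3): a world point X has camera coordinates R X + t. Camera axes: x right, y down, z forward; pixel columns grow to the right and rows downward; lengths in mm; the calibration is good to about 2 mm. A picture is of the moment at which its call begins. There is no depth.
- finish_job(): hands the job in; it is judged then, once.
The state is a dict: "clock": time; "qpos": joint angles; "qd": joint speeds; "tau": joint torques, N m; "eef_pos": TCP position; "tool_rot": TCP orientation; "force": force on the tool from outside, world axes, zero at the start; "torque": the same for the moment, N m; "width": finger opening in mm; "gripper_force": force on a finger pad.
Only numpy, scipy, OpenCV 4.12 (cv2) and the standard library are available. Lean on these libraries where they do the work, as an engineer would, in place of code of your own. Each camera call takes 0.05 s, during which the arm holds its last target. There are 200 camera calls.

TASK

Open the larger of the two cream bench cases for the microscopist, with the fingertips alone: press down on the lid near its latched edge until the catch lets go, let the spring raise the lid ajar, then push the lid right back until it stands fully open, and take the hand away. Do not lift or drag the case, keep the smaller case shut, and leave the other things on the bench alone.

Things in the scene. Friction and masses are not known exactly. Their poses are not given: they have to be found in the camera images.
- slide_case: the larger case: a loose cream box, about 2 kg, 150 mm (its x) by 160 mm (its y), walls 62 mm high, on the bench; origin at the centre of its underside; its x axis points from the latched (free) edge of the lid to the hinge, z up
- slide_lid (a joint): lid angle of the larger case in rad: 0 shut, about -0.045 pressed right in, about 0.64 sprung ajar, 1.75 fully open against its stop. The lid must be pressed in about 4 mm at the free edge (about -0.027 rad) to unlatch; near that edge this takes about 2 to 5 N. The spring then lifts it about 0.65 rad in about half a second as the finger is withdrawn; beyond that the hinge is stiff and stays where it is left
- slide_lid_edge (a point): middle of the free (latched) edge of the larger lid, on its top face; moves with the lid. Lid shut: 77 mm above the bench. The lid is a flat plate 164 mm wide along the hinge, 7 mm thick, 147 mm from hinge axis to free edge, 8 mm above the walls when shut, and it overhangs the front wall by 3 mm; a faint round mark 22 mm across shows where to press, 22 mm in from the edge
- slide_lid_hinge (a point): middle of the larger lid's hinge axis, at the level of the lid's underside (70 mm above the bench), 6 mm inside the case's back face; the axis runs along the case's y
- filter_case: the smaller case of the same make, 110 mm (its x) by 100 mm (its y), 77 mm high with its lid; loose, about 1.2 kg; origin and axes as on the larger case; to be left shut
- filter_lid (a joint): lid angle of the smaller case in rad, 0 shut; it has the same touch latch, so pressing on it would open it
- objective: aluminium microscope objective standing on the bench, 30 mm across, 46 mm tall; origin under its centre; leave alone
- oil_bottle: amber bottle with black cap, 34 mm across, 62 mm tall; origin under its centre; leave alone
- sample_jar: clear jar with white cap, 44 mm across, 55 mm tall; origin under its centre; leave alone
Things that resemble listed ones, but are neither listed nor needed, are in the scene too. What is shaped like the slide_case but green or red is not meant. Leave any pink look-alike of the filter_case alone.

How it is judged (in metres and radians):
On the way, in this order (a step that is already met when the one before it is completed fails the run):
1. the larger case's lid is pressed in (value of joint slide_lid below -0.012 rad), for 0.02 s.
2. its catch has let go and the lid has sprung ajar (value of joint slide_lid above 0.35 rad), for 0.2 s.
At the end, for the whole second after the job is handed in: the larger lid stands at 1.48 rad (85 degrees) or more; its case is level, at rest and within 30 mm of its start; the smaller case is shut; it and the three loose things are within 30 mm of their starts (value of joint slide_lid above 1.48 rad and distance of each of slide_case, filter_case, objective, oil_bottle, sample_jar from where it was at the start of the episode below 0.03 m and angle between slide_case's own z axis and vertical below 0.05 rad and linear speed of slide_case below 0.02 m/s and value of joint filter_lid below 0.1 rad); the robot touches nothing.
It fails at once if the larger case was lifted or tipped (height (world z) of slide_case above 0.012 m or angle between slide_case's own z axis and vertical above 0.12 rad).
It fails at once if the larger case was dragged along the bench (distance of slide_case from where it was at the start of the episode above 0.03 m).
It fails at once if the smaller case was opened or moved (value of joint filter_lid above 0.1 rad or distance of filter_case from where it was at the start of the episode above 0.03 m).
It fails at once if a bystander was moved, lifted or knocked over (distance of any of objective, oil_bottle, sample_jar from where it was at the start of the episode above 0.03 m or angle between any of objective, oil_bottle, sample_jar's own z axis and vertical above 0.5 rad).
It also fails if it takes over 43 s, if anything falls off the work surface, if the arm or the gripper's body presses on something with over 40 N, if the wrist force passes 120 N, or if a joint passes its speed limit or range.

## Working session

There is one attempt and no reset: what is moved stays moved. The work goes in short steps, Python scripts to look and compute and a tool call to move; the robot and the scene stay as the last step left them, time stands still between calls to the robot, and variables do not carry over. Pictures are saved under pics/ and viewed, at most 10 in all, crops included, and the job is handed in when it is done.

Besides the shell and the picture viewer there is one more tool, called after "Emit:" as name(argument=value, ...), one argument or row to a line, values as JSON. send_rows: Moves the arm, as the interface text tells. Its arguments: {"type":"object","properties":{"series":{"type":"array","items":{"type":"object","properties":{"ax":{"type":"number"},"ay":{"type":"number"},"az":{"type":"number"},"dx":{"type":"number"},"dy":{"type":"number"},"dz":{"type":"number"},"hand":{"type":"number"}}}}},"required":["series"]}

```bash
mkdir -p pics; python3 - <<'E'
from cell import *
import cv2,numpy as np
for n in ("scene","side"):
    g=get_image(n); cv2.imwrite(f"pics/{n}0.png",g["pixels"][:,:,::-1]); np.savez(f"{n}0.npz",**g)
    print(n,g["mtx"].tolist(),g["R"].tolist(),g["t"].tolist())
print(read_state())
E
```

```text
scene [[592.9019379743115, 0.0, 312.1612763147302], [0.0, 592.9019379743115, 248.5855693570926], [0.0, 0.0, 1.0]] [[-0.832928124383637, 0.5533355099147604, 0.0071100687850898635], [0.42588070302254216, 0.6491704642918683, -0.6302406961503717], [-0.35335020362776354, -0.5219171598620342, -0.7763672531977156]] [473.6508594969373, -189.30056250089672, 1828.5465378548777]
side [[530.2274273099962, 0.0, 317.0572512087117], [0.0, 530.2274273099962, 234.5259437053403], [0.0, 0.0, 1.0]] [[0.8549658068074244, -0.5184677790315593, -0.014987704834694636], [-0.2803688818136708, -0.4376385436972273, -0.854321833491994], [0.43637914627154406, 0.7346180416901373, -0.5195282220656219]] [-471.59334285918936, 228.12084793236093, 904.9842175819678]
{'clock': 0.1, 'qpos': array([-0.06583015,  0.62922859,  0.03844655,  1.51826471, -0.02701104,
        0.9963053 , -0.01998696]), 'qd': array([-0.00030072, -0.00036481,  0.00034964, -0.00470712,  0.00040725,
       -0.00139951, -0.00049231]), 'tau': array([ 3.65140630e-03, -5.64529252e+01,  1.23032581e+00, -1.93971133e+01,
        1.11524854e-02,  5.46943455e-03, -1.37002465e-05]), 'eef_pos': array([6.49442168e+02, 5.25583063e-02, 2.30498361e+02]), 'tool_rot': array([-3.13990453e+00,  7.40116085e-06,  1.57083215e+00]), 'force': array([-0.28085803, -0.17369621,  0.04128005]), 'torque': array([ 0.01750608,  0.01828319, -0.01470286]), 'gripper_force': 0.0, 'width': 85.18718956061187}
```

View pics/scene0.png

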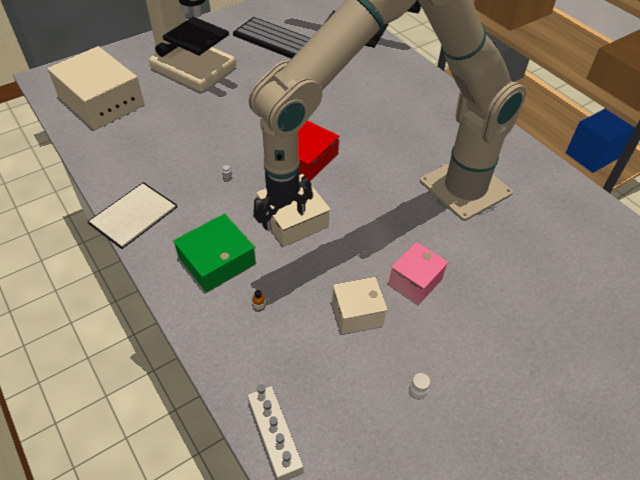

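View pics/side0.png

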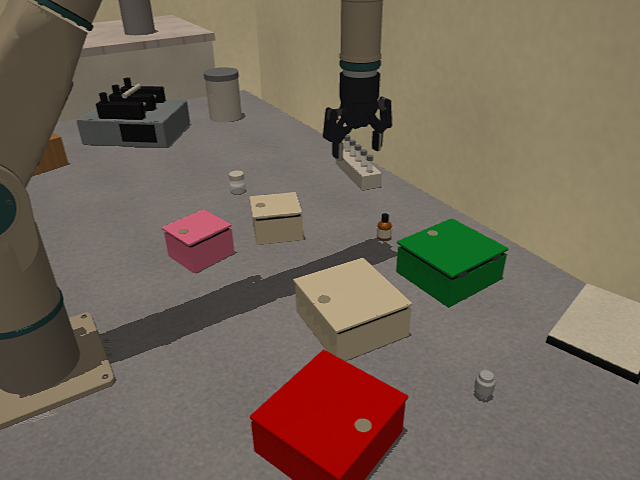

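The larger cream case is in the middle of the side view: lid corners are near (295,278), (364,261), (411,302) and (334,332), and the press mark is near (324,299). In the scene view the hand partly hides it. I'll enlarge the side crop for better corners.

```bash
python3 - <<'E'
import cv2
a=cv2.imread("pics/side0.png")[245:365,280:425]
cv2.imwrite("pics/c1.png",cv2.resize(a,None,fx=5,fy=5,interpolation=cv2.INTER_CUBIC))
E
```

```text
(no output)
```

View pics/c1.png

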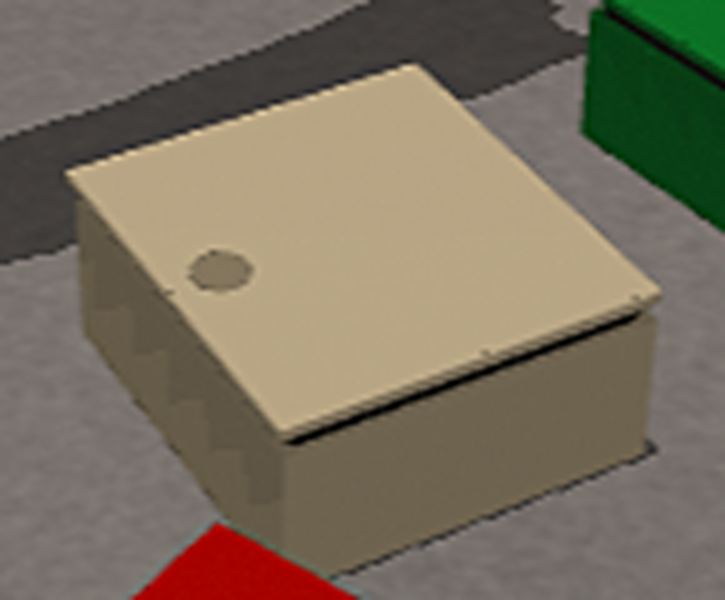

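The crop shows the lid's top corners at about (67,173), (415,65), (660,295) and (283,435), with the mark at (221,271). The mark is by the left edge, so that one is latched. Next I'll turn these into positions, along with the neighbours.

```bash
cat > h.py <<'E'
import numpy as np
def ray(npz,uv,z):
    g=np.load(npz); R,t=g["R"],g["t"]
    d=R.T@np.linalg.inv(g["mtx"])@np.array([uv[0],uv[1],1.]); c=-R.T@t
    return c+d*(z-c[2])/d[2]
E
python3 - <<'E'
from h import *
np.set_printoptions(precision=1,suppress=True)
f=lambda x,y:(280+(x+.5)/5-.5,245+(y+.5)/5-.5)
P=[ray("side0.npz",f(*p),77) for p in [(67,173),(283,435),(660,295),(415,65),(221,271)]]
for p in P: print(p)
e=(P[0]+P[1])/2;h=(P[2]+P[3])/2
x=h-e; print("edge",e,"back",h,"len",np.linalg.norm(x),"width",np.linalg.norm(P[0]-P[1]),np.linalg.norm(P[3]-P[2]),"yaw",np.arctan2(x[1],x[0]))
w=P[0]-P[1]+P[3]-P[2]; print("yaw from width",np.arctan2(w[1],w[0])-np.pi/2)
for n,uv,z in [("green",(397,247),77),("green2",(454,221),77),("green3",(507,249),77),("green4",(447,272),77),("red",(323,354),77),("red2",(407,396),77),("red3",(252,414),77),("bottle",(384,214),62),("obj",(486,373),46),("filt",(250,196),77),("filt2",(252,217),77),("filt3",(302,214),77),("pink",(233,242),77)]:
    print(n,ray("side0.npz",uv,z))
print("scene mark check corners", ray("scene0.npz",(329,212),77),ray("scene0.npz",(279,236),77))
E
```

```text
[ 440.  -100.2   77. ]
[ 429.4 -263.5   77. ]
[ 578.8 -272.8   77. ]
[ 590.4 -110.8   77. ]
[ 457.5 -180.3   77. ]
edge [ 434.7 -181.8   77. ] back [ 584.6 -191.8   77. ] len 150.1805173144735 width 163.5623413360121 162.44872849979225 yaw -0.06641707050544637
yaw from width -0.06792822229918971
green [ 671.2 -116.7   77. ]
green2 [ 841.7 -100.8   77. ]
green3 [ 851.2 -240.5   77. ]
green4 [ 695.5 -235.4   77. ]
red [ 384.5 -295.4   77. ]
red2 [ 440.6 -428.2   77. ]
red3 [ 242.6 -341.4   77. ]
bottle [749.8  27.8  62. ]
obj [ 592.6 -436.8   46. ]
filt [516.8 251.6  77. ]
filt2 [476.7 155.2  77. ]
filt3 [577.8 106.5  77. ]
pink [398.2  80.5  77. ]
scene mark check corners [453.9 -88.7  77. ] [616.6 -90.4  77. ]
```

Emit:
send_rows(
  series=[
    {"dx": -3, "dy": -3, "dz": 1, "az": 0.14, "hand": 1},
    {"dx": -6, "dy": -6, "dz": 3, "az": 0.28, "hand": 1},
    {"dx": -9, "dy": -9, "dz": 5, "az": 0.42, "hand": 1},
    {"dx": -12, "dy": -12, "dz": 7, "az": 0.56, "hand": 1},
    {"dx": -15, "dy": -15, "dz": 9, "az": 0.7, "hand": 1},
    {"dx": -17, "dy": -18, "dz": 10, "az": 0.84, "hand": 1},
    {"dx": -18.2, "dy": -19.2, "dz": 10.5, "az": 0.98, "hand": 1},
    {"dx": -18.2, "dy": -19.2, "dz": 10.5, "az": 1.12, "hand": 1},
    {"dx": -18.2, "dy": -19.2, "dz": 10.5, "az": 1.26, "hand": 1},
    {"dx": -18.2, "dy": -19.2, "dz": 10.5, "az": 1.4, "hand": 1},
  ],
)

```text
invalid input at $.series[0]: expected keys ax, ay, az, dx, dy, dz, hand
```

Emit:
send_rows(
  series=[
    {"az": 0.12, "hand": 1},
    {"az": 0.238, "hand": 1},
    {"az": 0.238, "hand": 1},
    {"az": 0.238, "hand": 1},
  ],
)

```text
invalid input at $.series[0]: expected keys ax, ay, az, dx, dy, dz, hand
```

```bash
python3 - <<'E'
from cell import *
import cv2
s=read_state(); print(s["clock"],s["eef_pos"],s["tool_rot"],s["force"],s["qpos"],s["width"])
g=get_image("side"); cv2.imwrite("pics/s1.png",cv2.resize(g["pixels"][100:380,230:500,::-1],None,fx=2,fy=2))
E
```

```text
0.1 [6.49442168e+02 5.25583063e-02 2.30498361e+02] [-3.13990453e+00  7.40116085e-06  1.57083215e+00] [-0.28085803 -0.17369621  0.04128005] [-0.06583015  0.62922859  0.03844655  1.51826471 -0.02701104  0.9963053
 -0.01998696] 85.18718956061187
```

View pics/s1.png

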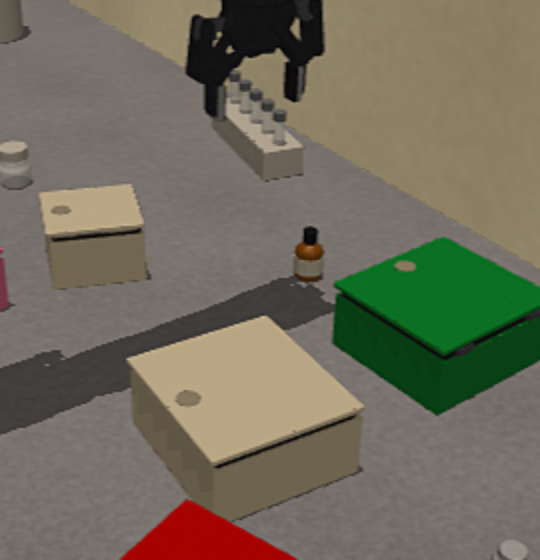

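The moves were refused because every row needs all seven keys, so the picture shows the scene unchanged: larger case lid at about (245,390), hand at the top. I'll resend with full rows.

Emit:
send_rows(
  series=[
    {"ax": 0, "ay": 0, "dx": -3, "dy": -3, "dz": 1, "az": 0.14, "hand": 1},
    {"ax": 0, "ay": 0, "dx": -6, "dy": -6, "dz": 3, "az": 0.28, "hand": 1},
    {"ax": 0, "ay": 0, "dx": -9, "dy": -9, "dz": 5, "az": 0.42, "hand": 1},
    {"ax": 0, "ay": 0, "dx": -12, "dy": -12, "dz": 7, "az": 0.56, "hand": 1},
    {"ax": 0, "ay": 0, "dx": -15, "dy": -15, "dz": 9, "az": 0.7, "hand": 1},
    {"ax": 0, "ay": 0, "dx": -17, "dy": -18, "dz": 10, "az": 0.84, "hand": 1},
    {"ax": 0, "ay": 0, "dx": -18.2, "dy": -19.2, "dz": 10.5, "az": 0.98, "hand": 1},
    {"ax": 0, "ay": 0, "dx": -18.2, "dy": -19.2, "dz": 10.5, "az": 1.12, "hand": 1},
    {"ax": 0, "ay": 0, "dx": -18.2, "dy": -19.2, "dz": 10.5, "az": 1.26, "hand": 1},
    {"ax": 0, "ay": 0, "dx": -18.2, "dy": -19.2, "dz": 10.5, "az": 1.4, "hand": 1},
  ],
)

```text
clock: 1.15
eef_pos: [457.9, -182.1, 126.2]
tool_rot: [-3.141, 0.0, 0.164]
force: [-1.1, -0.0, -0.5]
width: -0.2
gripper_force: 0.0
```

Emit:
send_rows(
  series=[
    {"ax": 0, "ay": 0, "dx": 0, "dy": 0, "dz": 0, "az": 0.12, "hand": 1},
    {"ax": 0, "ay": 0, "dx": 0, "dy": 0, "dz": 0, "az": 0.238, "hand": 1},
    {"ax": 0, "ay": 0, "dx": 0, "dy": 0, "dz": 0, "az": 0.238, "hand": 1},
    {"ax": 0, "ay": 0, "dx": 0, "dy": 0, "dz": 0, "az": 0.238, "hand": 1},
  ],
)

```text
clock: 1.55
eef_pos: [458.0, -181.8, 126.2]
tool_rot: [3.142, 0.0, -0.064]
force: [-0.0, -0.1, 0.4]
width: -0.1
gripper_force: 0.0
```

```bash
python3 - <<'E'
from cell import *
import cv2
s=read_state(); print(s["clock"],s["eef_pos"],s["tool_rot"],s["force"],s["qpos"],s["width"])
g=get_image("side"); cv2.imwrite("pics/s2.png",cv2.resize(g["pixels"][100:380,230:500,::-1],None,fx=2,fy=2))
E
```

```text
1.55 [ 457.98177398 -181.79457102  126.16817613] [ 3.14156983e+00  3.40164495e-04 -6.41374880e-02] [-0.02147005 -0.08620095  0.39687302] [ 0.02526007  0.61146909  0.43976512  2.05801483 -0.47021161  0.5694135
 -0.83742986] -0.06807914602725493
```

View pics/s2.png

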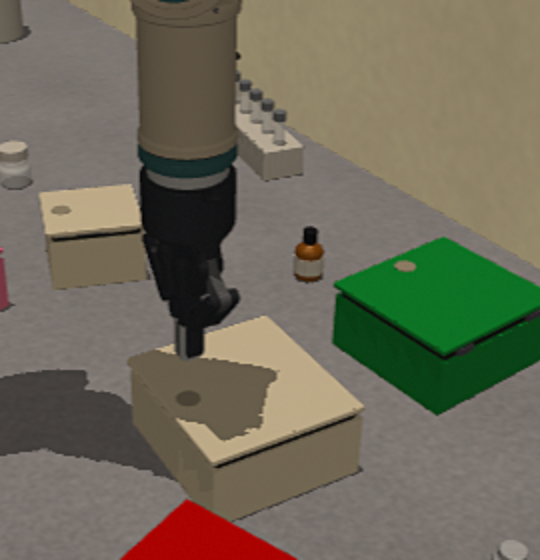

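The closed tips at (190,355) are straight above the mark at (188,398). I'll descend, then press slowly.

Emit:
send_rows(
  series=[
    {"ax": 0, "ay": 0, "az": 0, "dx": 0, "dy": 0, "dz": 2, "hand": 1},
    {"ax": 0, "ay": 0, "az": 0, "dx": 0, "dy": 0, "dz": 3.5, "hand": 1},
    {"ax": 0, "ay": 0, "az": 0, "dx": 0, "dy": 0, "dz": 4.5, "hand": 1},
    {"ax": 0, "ay": 0, "az": 0, "dx": 0, "dy": 0, "dz": 4.7, "hand": 1},
    {"ax": 0, "ay": 0, "az": 0, "dx": 0, "dy": 0, "dz": 4.9, "hand": 1},
    {"ax": 0, "ay": 0, "az": 0, "dx": 0, "dy": 0, "dz": 5.0, "hand": 1},
    {"ax": 0, "ay": 0, "az": 0, "dx": 0, "dy": 0, "dz": 5.1, "hand": 1},
    {"ax": 0, "ay": 0, "az": 0, "dx": 0, "dy": 0, "dz": 5.1, "hand": 1},
  ],
)

```text
clock: 2.4
eef_pos: [458.0, -182.2, 75.8]
tool_rot: [3.141, -0.001, -0.067]
force: [-2.7, -0.2, 4.3]
width: 0.2
gripper_force: 2.3
```

Emit:
send_rows(
  series=[
    {"ax": 0, "ay": 0, "az": 0, "dx": 0, "dy": 0, "dz": 0.1, "hand": 1},
    {"ax": 0, "ay": 0, "az": 0, "dx": 0, "dy": 0, "dz": 0.2, "hand": 1},
    {"ax": 0, "ay": 0, "az": 0, "dx": 0, "dy": 0, "dz": 0.3, "hand": 1},
    {"ax": 0, "ay": 0, "az": 0, "dx": 0, "dy": 0, "dz": 0.35, "hand": 1},
    {"ax": 0, "ay": 0, "az": 0, "dx": 0, "dy": 0, "dz": 0.35, "hand": 1},
  ],
)

```text
clock: 2.9
eef_pos: [458.0, -182.1, 71.7]
tool_rot: [3.141, 0.0, -0.067]
force: [-2.2, -1.4, 3.3]
width: -0.1
gripper_force: 1.5
```

Emit:
send_rows(
  series=[
    {"ax": 0, "ay": 0, "az": 0, "dx": 0, "dy": 0, "dz": -1.5, "hand": 1},
    {"ax": 0, "ay": 0, "az": 0, "dx": 0, "dy": 0, "dz": -4, "hand": 1},
    {"ax": 0, "ay": 0, "az": 0, "dx": 0, "dy": 0, "dz": -7, "hand": 1},
    {"ax": 0, "ay": 0, "az": 0, "dx": 0, "dy": 0, "dz": -10, "hand": 1},
    {"ax": 0, "ay": 0, "az": 0, "dx": 0, "dy": 0, "dz": -12, "hand": 1},
    {"ax": 0, "ay": 0, "az": 0, "dx": -1, "dy": 0, "dz": -13, "hand": 1},
    {"ax": 0, "ay": 0, "az": 0, "dx": -2.5, "dy": 0, "dz": -13, "hand": 1},
    {"ax": 0, "ay": 0, "az": 0, "dx": -3.5, "dy": 0, "dz": -13, "hand": 1},
    {"ax": 0, "ay": 0, "az": 0, "dx": -3.5, "dy": 0, "dz": -13, "hand": 1},
  ],
)

```text
clock: 3.8
eef_pos: [421.0, -179.0, 201.2]
tool_rot: [-3.14, 0.002, -0.068]
force: [-0.2, -0.2, 0.4]
width: -0.1
gripper_force: 0.0
```

```bash
python3 - <<'E'
from cell import *
import cv2
s=read_state(); print(s["clock"],s["eef_pos"],s["tool_rot"],s["force"],s["qpos"])
g=get_image("side"); cv2.imwrite("pics/s3.png",cv2.resize(g["pixels"][100:380,230:500,::-1],None,fx=2,fy=2))
E
```

```text
3.8 [ 420.961147   -178.98794472  201.23176106] [-3.14024095e+00  2.35369927e-03 -6.82727397e-02] [-0.16900065 -0.17292569  0.38562023] [-0.05272559  0.45463875  0.55432337  2.07646334 -0.36426338  0.7073342
 -0.90149726]
```

View pics/s3.png

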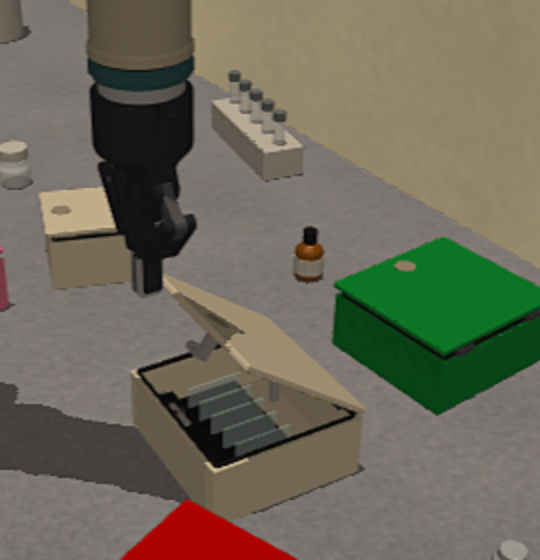

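The lid has sprung ajar: its free edge runs from (165,280) to about (240,365), and a latch hook sits under the middle near (205,345). I'll go down in front of the edge, 25 mm to the side to miss the hook, and push along the lid's arc.

Emit:
send_rows(
  series=[
    {"ax": 0, "ay": 0, "az": 0, "dx": 0, "dy": -2.5, "dz": 2, "hand": 1},
    {"ax": 0, "ay": 0, "az": 0, "dx": 0, "dy": -2.5, "dz": 5, "hand": 1},
    {"ax": 0, "ay": 0, "az": 0, "dx": 0, "dy": -2.5, "dz": 7.1, "hand": 1},
    {"ax": 0, "ay": 0, "az": 0, "dx": 1.5, "dy": -2.5, "dz": 7.1, "hand": 1},
    {"ax": 0, "ay": 0, "az": 0, "dx": 2.5, "dy": -2.5, "dz": 7.1, "hand": 1},
    {"ax": 0, "ay": 0, "az": 0, "dx": 3.2, "dy": -2.5, "dz": 7.1, "hand": 1},
    {"ax": 0, "ay": 0, "az": 0, "dx": 4.0, "dy": -2.5, "dz": 6.6, "hand": 1},
    {"ax": 0, "ay": 0, "az": 0, "dx": 4.8, "dy": -2.5, "dz": 5.7, "hand": 1},
  ],
)

```text
clock: 4.65
eef_pos: [468.4, -157.6, 144.4]
tool_rot: [-3.14, 0.009, -0.069]
force: [-8.1, 0.7, 5.0]
width: 0.4
gripper_force: 3.5
```

```bash
cat > sh.py <<'E'
from cell import *
import cv2,numpy as np
a=np.load("side0.npz")["pixels"]; b=get_image("side")["pixels"]
for x0,y0,x1,y1 in [(390,315,418,345),(335,335,365,364),(292,290,312,325)]:
    r=cv2.matchTemplate(b[y0-12:y1+12,x0-12:x1+12],a[y0:y1,x0:x1],cv2.TM_CCOEFF_NORMED)
    m=cv2.minMaxLoc(r); print(m[1],m[3][0]-12,m[3][1]-12)
s=read_state(); print(s["clock"],s["eef_pos"],s["force"])
E
python3 sh.py
```

```text
0.9623720049858093 0 0
0.9226754903793335 0 0
0.3436831831932068 -12 3
4.7 [ 472.24606838 -158.19992734  146.05540564] [-1.26166491  0.22279657  3.51217841]
```

Emit:
send_rows(
  series=[
    {"ax": 0, "ay": 0, "az": 0, "dx": 0.5, "dy": 0, "dz": -0.6, "hand": 1},
    {"ax": 0, "ay": 0, "az": 0, "dx": 1.0, "dy": 0, "dz": -1.2, "hand": 1},
    {"ax": 0, "ay": 0, "az": 0, "dx": 1.5, "dy": 0, "dz": -1.7, "hand": 1},
    {"ax": 0, "ay": 0, "az": 0, "dx": 2.0, "dy": 0, "dz": -2.1, "hand": 1},
    {"ax": 0, "ay": 0, "az": 0, "dx": 2.5, "dy": 0, "dz": -2.4, "hand": 1},
    {"ax": 0, "ay": 0, "az": 0, "dx": 3.0, "dy": 0, "dz": -2.7, "hand": 1},
    {"ax": 0, "ay": 0, "az": 0, "dx": 3.5, "dy": 0, "dz": -3.0, "hand": 1},
    {"ax": 0, "ay": 0, "az": 0, "dx": 4.0, "dy": 0, "dz": -3.2, "hand": 1},
    {"ax": 0, "ay": 0, "az": 0, "dx": 4.5, "dy": 0, "dz": -3.4, "hand": 1},
    {"ax": 0, "ay": 0, "az": 0, "dx": 4.9, "dy": 0, "dz": -3.6, "hand": 1},
  ],
)

```text
clock: 5.7
eef_pos: [522.1, -161.2, 180.9]
tool_rot: [3.142, -0.0, -0.067]
force: [-0.2, -0.1, -0.4]
width: 0.1
gripper_force: 0.3
```

```bash
python3 sh.py
```

```text
0.9729825854301453 0 0
0.920796811580658 0 0
0.2725805640220642 -12 -3
5.75 [ 522.95141794 -161.32510096  181.15387809] [ 0.59974147 -0.08244889  1.0968533 ]
```

Emit:
send_rows(
  series=[
    {"ax": 0, "ay": 0, "az": 0, "dx": 0.6, "dy": 0, "dz": -0.2, "hand": 1},
    {"ax": 0, "ay": 0, "az": 0, "dx": 1.2, "dy": 0, "dz": -0.4, "hand": 1},
    {"ax": 0, "ay": 0, "az": 0, "dx": 1.8, "dy": 0, "dz": -0.6, "hand": 1},
    {"ax": 0, "ay": 0, "az": 0, "dx": 2.4, "dy": 0, "dz": -0.8, "hand": 1},
    {"ax": 0, "ay": 0, "az": 0, "dx": 3.0, "dy": 0, "dz": -0.9, "hand": 1},
    {"ax": 0, "ay": 0, "az": 0, "dx": 3.6, "dy": 0, "dz": -0.9, "hand": 1},
    {"ax": 0, "ay": 0, "az": 0, "dx": 4.2, "dy": 0, "dz": -0.9, "hand": 1},
    {"ax": 0, "ay": 0, "az": 0, "dx": 4.8, "dy": 0, "dz": -0.9, "hand": 1},
    {"ax": 0, "ay": 0, "az": 0, "dx": 5.4, "dy": 0, "dz": -0.9, "hand": 1},
    {"ax": 0, "ay": 0, "az": 0, "dx": 6.0, "dy": 0, "dz": -0.9, "hand": 1},
  ],
)

```text
clock: 6.75
eef_pos: [581.8, -165.2, 189.6]
tool_rot: [-3.142, 0.0, -0.067]
force: [-0.4, 0.1, -0.2]
width: -0.2
gripper_force: 0.3
```

```bash
python3 sh.py; python3 - <<'E'
from cell import *
import cv2
g=get_image("side"); cv2.imwrite("pics/s4.png",cv2.resize(g["pixels"][100:380,230:500,::-1],None,fx=2,fy=2))
E
```

```text
0.5075518488883972 7 -3
0.9203479886054993 0 0
0.2781904935836792 -8 -4
6.8 [ 582.92372976 -165.2502991   189.65067791] [ 0.25572017 -0.672535   -0.48770862]
```

View pics/s4.png

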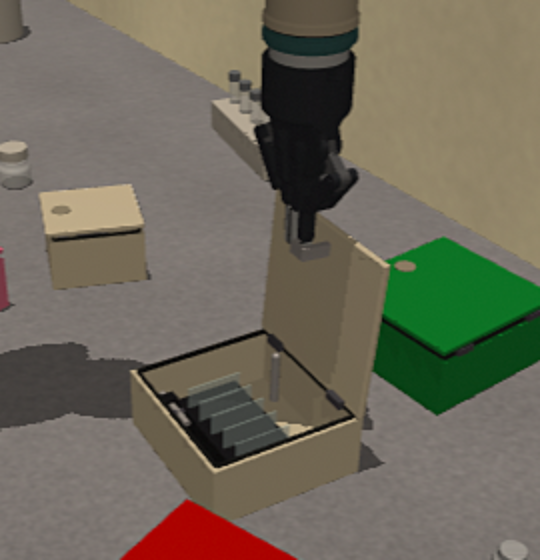

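The lid is just past upright, with its free edge from about (278,195) to (388,265). The case has not moved. I'll push gently on to the stop.

Emit:
send_rows(
  series=[
    {"ax": 0, "ay": 0, "az": 0, "dx": 0.3, "dy": 0, "dz": 0, "hand": 1},
    {"ax": 0, "ay": 0, "az": 0, "dx": 0.6, "dy": 0, "dz": 0, "hand": 1},
    {"ax": 0, "ay": 0, "az": 0, "dx": 0.9, "dy": 0, "dz": 0, "hand": 1},
    {"ax": 0, "ay": 0, "az": 0, "dx": 1.1, "dy": 0, "dz": 0, "hand": 1},
    {"ax": 0, "ay": 0, "az": 0, "dx": 1.3, "dy": 0, "dz": 0, "hand": 1},
  ],
)

```text
clock: 7.35
eef_pos: [594.5, -166.1, 189.8]
tool_rot: [-3.142, 0.0, -0.067]
force: [-0.8, 0.5, -0.7]
width: -0.0
gripper_force: 0.2
```

Emit:
send_rows(
  series=[
    {"ax": 0, "ay": 0, "az": 0, "dx": -1, "dy": 0, "dz": 0, "hand": 1},
    {"ax": 0, "ay": 0, "az": 0, "dx": -3, "dy": 0, "dz": 0, "hand": 1},
    {"ax": 0, "ay": 0, "az": 0, "dx": -6, "dy": 0, "dz": 0, "hand": 1},
    {"ax": 0, "ay": 0, "az": 0, "dx": -9, "dy": 0, "dz": -1, "hand": 1},
    {"ax": 0, "ay": 0, "az": 0, "dx": -12, "dy": 0, "dz": -3, "hand": 1},
    {"ax": 0, "ay": 0, "az": 0, "dx": -14, "dy": 0, "dz": -5, "hand": 1},
    {"ax": 0, "ay": 0, "az": 0, "dx": -14, "dy": 0, "dz": -5, "hand": 1},
    {"ax": 0, "ay": 0, "az": 0, "dx": -14, "dy": 0, "dz": -5, "hand": 1},
  ],
)

```text
clock: 8.15
eef_pos: [455.0, -156.5, 240.2]
tool_rot: [-3.141, -0.002, -0.067]
force: [0.2, -0.5, -0.8]
width: 0.2
gripper_force: 0.0
```

```bash
python3 sh.py; python3 - <<'E'
from cell import *
import cv2
g=get_image("side"); cv2.imwrite("pics/s5.png",g["pixels"][:,:,::-1])
E
```

```text
0.7308580875396729 0 0
0.9204124808311462 0 0
0.32336097955703735 6 -6
8.2 [ 455.24901843 -156.3743948   239.68709609] [-0.14022539 -0.04724375 -0.49302384]
```

View pics/s5.png

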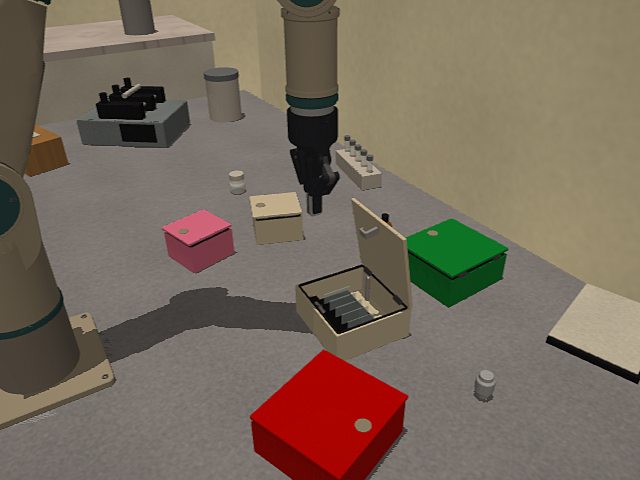

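The smaller case is shut and the other things are in place. But the lid's edge, now about (353,199) to (407,238), is left of where it was, so I'll compute the angle.

```bash
python3 - <<'E'
import numpy as np,cv2
g=np.load("side0.npz"); h=np.array([581.4,-191.6,70]);u=np.array([.9978,-.067,0]);v=np.array([.067,.9978,0]);z=np.array([0,0,1.])
for th in (1.2,1.3,1.4,1.48,1.6,1.75):
    o=[]
    for s in (82,-82):
        p=h-u*147*np.cos(th)+z*147*np.sin(th)+v*s
        c=g["mtx"]@(g["R"]@p+g["t"]); o.append((c[:2]/c[2]).round(0))
    print(th,*o)
a=cv2.imread("pics/s5.png")[180:330,290:430]; cv2.imwrite("pics/c5.png",cv2.resize(a,None,fx=4,fy=4))
E
```

```text
1.2 [337. 206.] [389. 249.]
1.3 [344. 202.] [397. 244.]
1.4 [351. 198.] [404. 240.]
1.48 [357. 196.] [410. 238.]
1.6 [365. 194.] [419. 234.]
1.75 [375. 192.] [430. 232.]
```

View pics/c5.png

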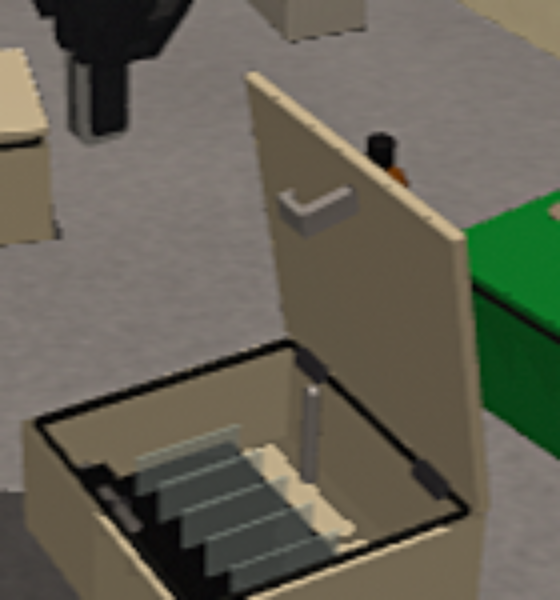

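The lid stands at only about 1.41 rad. The hook juts out from the middle of its underside and probably dragged it back when the fingers withdrew. I'll push again 55 mm off centre, clear of the hook, and withdraw gently.

Emit:
send_rows(
  series=[
    {"ax": 0, "ay": 0, "az": 0, "dx": 0, "dy": -2.8, "dz": 2, "hand": 1},
    {"ax": 0, "ay": 0, "az": 0, "dx": 0, "dy": -2.8, "dz": 5, "hand": 1},
    {"ax": 0, "ay": 0, "az": 0, "dx": 3, "dy": -2.8, "dz": 5.5, "hand": 1},
    {"ax": 0, "ay": 0, "az": 0, "dx": 6, "dy": -2.8, "dz": 5.5, "hand": 1},
    {"ax": 0, "ay": 0, "az": 0, "dx": 8, "dy": -2.8, "dz": 5.5, "hand": 1},
    {"ax": 0, "ay": 0, "az": 0, "dx": 8.8, "dy": -2.8, "dz": 5.5, "hand": 1},
    {"ax": 0, "ay": 0, "az": 0, "dx": 9.3, "dy": -2.8, "dz": 5.5, "hand": 1},
    {"ax": 0, "ay": 0, "az": 0, "dx": 9.8, "dy": -2.8, "dz": 5.5, "hand": 1},
    {"ax": 0, "ay": 0, "az": 0, "dx": 10.3, "dy": -2.8, "dz": 5.5, "hand": 1},
    {"ax": 0, "ay": 0, "az": 0, "dx": 10.8, "dy": -2.8, "dz": 5.5, "hand": 1},
  ],
)

```text
clock: 9.25
eef_pos: [564.1, -136.0, 185.0]
tool_rot: [-3.141, 0.0, -0.068]
force: [-0.1, -0.2, 1.7]
width: -0.0
gripper_force: 0.3
```

Emit:
send_rows(
  series=[
    {"ax": 0, "ay": 0, "az": 0, "dx": 0.4, "dy": 0, "dz": 0, "hand": 1},
    {"ax": 0, "ay": 0, "az": 0, "dx": 0.8, "dy": 0, "dz": 0, "hand": 1},
    {"ax": 0, "ay": 0, "az": 0, "dx": 1.2, "dy": 0, "dz": 0, "hand": 1},
    {"ax": 0, "ay": 0, "az": 0, "dx": 1.6, "dy": 0, "dz": 0, "hand": 1},
    {"ax": 0, "ay": 0, "az": 0, "dx": 2.0, "dy": 0, "dz": 0, "hand": 1},
    {"ax": 0, "ay": 0, "az": 0, "dx": 2.3, "dy": 0, "dz": 0, "hand": 1},
    {"ax": 0, "ay": 0, "az": 0, "dx": 2.6, "dy": 0, "dz": 0, "hand": 1},
    {"ax": 0, "ay": 0, "az": 0, "dx": 2.9, "dy": 0, "dz": 0, "hand": 1},
    {"ax": 0, "ay": 0, "az": 0, "dx": 3.1, "dy": 0, "dz": 0, "hand": 1},
    {"ax": 0, "ay": 0, "az": 0, "dx": 3.1, "dy": 0, "dz": 0, "hand": 1},
  ],
)

```text
clock: 10.25
eef_pos: [595.7, -138.1, 184.8]
tool_rot: [3.142, -0.0, -0.067]
force: [0.3, 0.7, -1.3]
width: -0.0
gripper_force: 0.0
```

Emit:
send_rows(
  series=[
    {"ax": 0, "ay": 0, "az": 0, "dx": -0.3, "dy": 0, "dz": 0, "hand": 1},
    {"ax": 0, "ay": 0, "az": 0, "dx": -0.8, "dy": 0, "dz": 0, "hand": 1},
    {"ax": 0, "ay": 0, "az": 0, "dx": -1.5, "dy": 0, "dz": 0, "hand": 1},
    {"ax": 0, "ay": 0, "az": 0, "dx": -2.5, "dy": 0, "dz": 0, "hand": 1},
    {"ax": 0, "ay": 0, "az": 0, "dx": -4.5, "dy": 0, "dz": 0, "hand": 1},
    {"ax": 0, "ay": 0, "az": 0, "dx": -7, "dy": 0, "dz": 0, "hand": 1},
    {"ax": 0, "ay": 0, "az": 0, "dx": -10, "dy": 0, "dz": -1, "hand": 1},
    {"ax": 0, "ay": 0, "az": 0, "dx": -13, "dy": 0, "dz": -3, "hand": 1},
    {"ax": 0, "ay": 0, "az": 0, "dx": -14, "dy": 0, "dz": -5, "hand": 1},
    {"ax": 0, "ay": 0, "az": 0, "dx": -14, "dy": 0, "dz": -5, "hand": 1},
  ],
)

```text
clock: 11.25
eef_pos: [454.5, -129.1, 236.9]
tool_rot: [-3.141, -0.003, -0.069]
force: [0.2, 0.3, 0.8]
width: 0.1
gripper_force: 0.0
```

```bash
python3 sh.py; python3 - <<'E'
from cell import *
import cv2
g=get_image("side"); a=g["pixels"][180:330,290:440,::-1]; cv2.imwrite("pics/c6.png",cv2.resize(a,None,fx=4,fy=4))
E
```

```text
0.4863406717777252 12 -5
0.9204033613204956 0 0
0.2591661214828491 6 -6
11.3 [ 455.39608706 -128.69328017  235.92482519] [0.87349988 0.47220031 0.12969604]
```

View pics/c6.png

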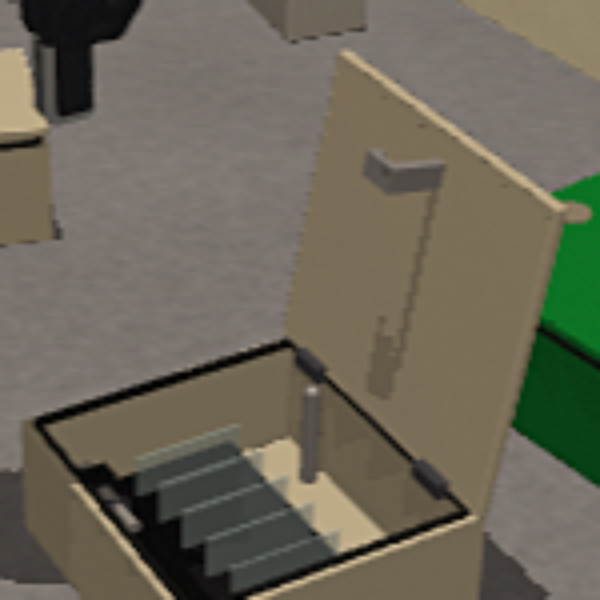

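The lid's corners, in full-image pixels (374,194) and (430,233), match 1.75 rad, the fully open stop. The case hasn't moved and the hand is clear, so I'm handing in.

```bash
python3 -c "from cell import *; print(finish_job())"
```

```text
the job is handed in; nothing more can be done
None
```

I handed the job in with the larger case's lid at about 1.75 rad, fully open against its stop. The case hadn't visibly moved, the smaller case was shut, and the hand was clear; it took a second push because the lid came back to about 1.41 rad after the first, and no verdict was returned.

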